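Press the vial plugs home and shut the sample box

TASK

The plugs in the row of sample vials have only been set on. Go along the row with a fingertip and press each plug down until it sits fully home on its vial, then push the box's blue lid over and down until it is shut. Press gently, the vials are glass: do not lift or shove the box, and leave the things round it where they stand.

Things in the scene. Friction and masses are not known exactly. Their poses are not given: they have to be found in the camera images.
- vial_box: Loose sample box, 60 x 190 x 40 mm without its lid, 1 kg, dark grey plastic with an aluminium insert. Origin: centre of its underside, on the bench. Its x axis points from the front to the hinge side, y along the row of vials, z up. It slides on the bench if pushed sideways with some 4 N.
- vial_row (a point): Middle of the row of eight amber glass vials in the box, at rim height, 46 mm above the bench. The vials stand along the box's y axis at +77, +55, +33, +11, -11, -33, -55 and -77 mm from here. On each sits a white plug, a slightly domed flange 15 mm across and 4 mm thick: its top is 50 mm above the bench when home, 52.5 to 55 mm while it stands proud.
- box_lid (a joint): Angle of the blue lid (rad): 0 = shut, 1.57 = standing straight up, 2.0 = stop, leaning back. Its stiff hinge runs along the long far side of the box: the lid stays where it is left, takes about 0.04 N m to turn. Shut over plugs that stand proud, it jams on them and leaves them only half pressed in.
- hinge_mid (a point): Middle of the lid's hinge line, which runs along the box's y axis, 30 mm behind the row (box +x) and 40 mm above the bench.
- lid_edge (a point): Middle of the lid's free long edge, on the outer face. The lid is a shallow cap 60 mm from hinge to free edge and 190 mm long; its outer face lies 14.5 mm off the hinge line: above it when shut (54.5 mm above the bench), behind it when the lid stands up.
- plug_1 (a joint): How far plug 1 is pressed in (m): 0 = standing 5 mm proud, 0.005 = fully home on its vial. It sits tight: pressing it takes about 4 N, and it stays where it is left. Plugs are numbered from the box's +y end.
- plug_2 (a joint): How far plug 2 is pressed in (m): 0 = standing 5 mm proud, 0.005 = fully home on its vial. It sits tight: pressing it takes about 4 N, and it stays where it is left.
- plug_3 (a joint): How far plug 3 is pressed in (m): 0 = standing 5 mm proud, 0.005 = fully home on its vial. It sits tight: pressing it takes about 4 N, and it stays where it is left.
- plug_4 (a joint): How far plug 4 is pressed in (m): 0 = standing 5 mm proud, 0.005 = fully home on its vial. It sits tight: pressing it takes about 4 N, and it stays where it is left.
- plug_5 (a joint): How far plug 5 is pressed in (m): 0 = standing 5 mm proud, 0.005 = fully home on its vial. It sits tight: pressing it takes about 4 N, and it stays where it is left.
- plug_6 (a joint): How far plug 6 is pressed in (m): 0 = standing 5 mm proud, 0.005 = fully home on its vial. It sits tight: pressing it takes about 4 N, and it stays where it is left.
- plug_7 (a joint): How far plug 7 is pressed in (m): 0 = standing 5 mm proud, 0.005 = fully home on its vial. It sits tight: pressing it takes about 4 N, and it stays where it is left.
- plug_8 (a joint): How far plug 8 is pressed in (m): 0 = standing 5 mm proud, 0.005 = fully home on its vial. It sits tight: pressing it takes about 4 N, and it stays where it is left.
- dropper_mid (a point): Bystander: amber dropper bottle with a red bulb, 50 mm across, 120 mm tall; point half-way up.
- jar_mid (a point): Bystander: clear weighing jar with glass lid, 43 mm across, 80 mm tall; point half-way up.
- petri_mid (a point): Bystander: clear petri dish, 67 mm across, 18 mm tall; point half-way up.
- wash_mid (a point): Bystander: white wash bottle with a red spout, 69 x 93 mm, 156 mm tall; point half-way up.
- tweezer_mid (a point): Bystander: steel tweezers lying flat, 125 mm long; their middle.

How it is judged:
On the way, in this order (a step that is already met when the one before it is completed fails the run):
1. every plug is home while the lid still stands open (value of joint each of plug_1, plug_2, plug_3, plug_4, plug_5, plug_6, plug_7, plug_8 above 0.0034 m and value of joint box_lid above 1.2 rad), for 0.1 s.
2. the lid is shut (value of joint box_lid below 0.06 rad), for 0.2 s.
At the end, for the whole second after the job is handed in: All eight plugs within 1.6 mm of fully home, the lid within 0.06 rad of shut, the box flat on the bench, at rest and within 30 mm of where it stood, the five bystanders within 20 mm of where they stood (value of joint each of plug_1, plug_2, plug_3, plug_4, plug_5, plug_6, plug_7, plug_8 above 0.0034 m and value of joint box_lid below 0.06 rad and distance of vial_box from where it was at the start of the episode below 0.03 m and angle between vial_box's own z axis and vertical below 0.03 rad and height (world z) of vial_box below 0.004 m and linear speed of vial_box below 0.01 m/s and distance of each of dropper_mid, jar_mid, petri_mid, wash_mid, tweezer_mid from where it was at the start of the episode below 0.02 m); the robot touches nothing.
It fails at once if the box is lifted (10 mm) or tipped (height (world z) of vial_box above 0.01 m or angle between vial_box's own z axis and vertical above 0.15 rad).
It fails at once if the box is shoved more than 40 mm (distance of vial_box from where it was at the start of the episode above 0.04 m).
It fails at once if the glass is overloaded: the fingers press on the box, plugs or lid with more than 40 N (contact force between the fingers and vial_box above 40 N).
It fails at once if a bystander is pushed 30 mm or knocked over (distance of any of dropper_mid, jar_mid, petri_mid, wash_mid, tweezer_mid from where it was at the start of the episode above 0.03 m).
It also fails if it takes over 61 s, if anything falls off the work surface, if the arm or the gripper's body presses on something with over 40 N, if the wrist force passes 120 N, or if a joint passes its speed limit or range.

ROBOT

A 6-joint arm with a two-finger parallel gripper is mounted at the origin on a cart in front of the work surface, level with it; the furniture and walls round the work are solid. World frame = base frame: x ahead of the robot, y to its left, z up, the work surface at z = 0. Lengths are in m, angles in rad, forces in N, time in s.
With the tool pointing down it reaches from about 0.35 to 0.85 m from the base axis. Payload 8.1 kg.
Tool frame: the origin (TCP) lies midway between the tips of the shut fingers; the grasp point (between the pads) lies 19 mm behind it (robot.grip_point_offset is the distance from the TCP to the grasp point, in m); z points along the fingers, y is the line along which they close (so a half turn about z gives the same grasp; the last joint's range is limited). The gripper opens to 93 mm and grips with 3 to 60 N. Pads are 15 mm wide; open, the fingers measure 128 mm over their backs; the gripper's body (75 mm by 188 mm) begins 65 mm behind the grasp point.
Start: joints at [-1.235, 0.13, 1.488, -0, 1.523, -0.085], TCP at [0.245, -0.548, 0.219] pointing down, gripper open.
Joint ranges: [-2.96, 2.96], [-0.89, 2.26], [0.02, 2.5], [-1.34, 4.48], [0, 2.73], [-2.66, 2.66]. Speed limits (rad/s): [2.39, 2.39, 2.79, 3.14, 3.14, 3.14].

INTERFACE

Orientations are given as a rotation vector (axis times angle).
In Python, from plant import robot, read_camera, job gives the robot as it stands.
- The arm moves only by the shell command python3 -m inch 'ROWS' [FORCE]. ROWS is JSON, one flat list of numbers, 5 for each row, row after row: the shift along the world's x, y, z in mm, then the turn about the world's z in degrees, then the opening in per cent of the stroke, from 0 (shut) to 100 (fully open). In form: [dx, dy, dz, yaw, hand, dx, dy, dz, yaw, hand, ...]. A call has 1 to 10 rows; each row is the pose to reach, as a shift and turn from the pose commanded when the call began; what a row does not reach only later rows make up. A row lasts 1/12 s, in which the tool goes at most 41.7 mm and 7.16 degrees, less where a joint would pass 70% of its speed; a pose out of reach is approached as far as the arm can. A call with a gripper value outside its range is refused whole. The fingers move at their own pace and stop on an object; FORCE is the grip in N (left out, the last holds). Time passes only in rows, so rows that repeat a pose let the fingers close. It gives the time, the measured TCP pose, the force, the opening and the grip force at its end, in the units of the state.
- robot.read_state(): the state, without advancing time (a new reading comes with each control period).
- read_camera(name): name is "scene" or "top" or "wrist"; returns a dict with "image" (480x640x3 uint8, blue, green, red), "K" (3x3 intrinsics, pixels), "extrinsics" (4x4, takes a point from world to camera coordinates); the wrist camera has in their place "mount" (4x4, takes a point from camera to tool coordinates, whose origin is the TCP and whose axes are the flange's). Camera axes: x right, y down, z forward; pixel columns grow to the right and rows downward; lengths in m; the calibration is good to about 2 mm. A picture is of the moment at which its call begins: read the wrist's pose just before it. There is no depth.
- job.close_job(): hands the job in; it is judged then, once.
The state is a dict: "t": time; "q": joint angles; "dq": joint speeds; "joint_torque": joint torques, N m; "tool_pos": TCP position; "orientation": TCP orientation; "force": force on the tool from outside, world axes, zero at the start; "wrist_torque": the same for the moment, N m; "opening": finger opening in m; "gripper_force": force on a finger pad.
Only numpy, scipy, OpenCV 4.12 (cv2) and the standard library are available. Lean on these libraries where they do the work, as an engineer would, in place of code of your own. Each camera call takes 0.05 s, during which the arm holds its last target. There are 200 camera calls.

## Working session

There is one attempt and no reset: what is moved stays moved. The work goes in short steps, Python scripts to look and compute and a shell command to move; the robot and the scene stay as the last step left them, time stands still between calls to the robot, and variables do not carry over. Pictures are saved under pics/ and viewed, at most 10 in all, crops included, and the job is handed in when it is done.

```bash
mkdir -p pics
python3 - <<'E'
from plant import robot, read_camera
import cv2,pickle
s=robot.read_state();print(s)
d={}
for n in ("top","scene"):
    c=read_camera(n);d[n]=c;cv2.imwrite(f"pics/{n}.png",c["image"]);print(n,c["K"],c["extrinsics"])
pickle.dump(d,open("cams.pkl","wb"))
E
```

```text
{'t': 0.0, 'q': array([-1.23537190e+00,  1.31185466e-01,  1.48924737e+00, -4.35423504e-06,
        1.52299992e+00, -8.54050242e-02]), 'dq': array([ 0.00170164, -0.00046565, -0.0004658 ,  0.00068781, -0.00041259,
       -0.00023974]), 'joint_torque': array([ 5.23062988e-05, -5.59837067e+01, -4.91763926e+01,  7.67787010e-02,
        3.56096460e-02, -1.78631944e-04]), 'tool_pos': array([ 0.24494164, -0.54711203,  0.21759046]), 'orientation': array([-3.07051783e+00, -6.55789414e-01,  3.66957446e-04]), 'force': array([ 0.39742289, -0.12345232,  0.36834129]), 'wrist_torque': array([-0.02670081, -0.00952541, -0.01506174]), 'gripper_force': 0.0, 'opening': 0.09281950108649652}
top [[461.83900637   0.         321.13044721]
 [  0.         461.83900637 237.86985352]
 [  0.           0.           1.        ]] [[-0.00929846 -0.9999541   0.00230862  0.03581694]
 [-0.97442918  0.00854273 -0.2245324   0.59247553]
 [ 0.22450238 -0.00433739 -0.97446389  1.19730035]
 [ 0.          0.          0.          1.        ]]
scene [[487.35008753   0.         319.88319067]
 [  0.         487.35008753 245.82100466]
 [  0.           0.           1.        ]] [[-0.61058925 -0.79191322  0.00736374  0.37725   ]
 [-0.41921894  0.31531398 -0.851371    0.30383992]
 [ 0.67189006 -0.52292499 -0.52451235  0.72944502]
 [ 0.          0.          0.          1.        ]]
```

View pics/top.png

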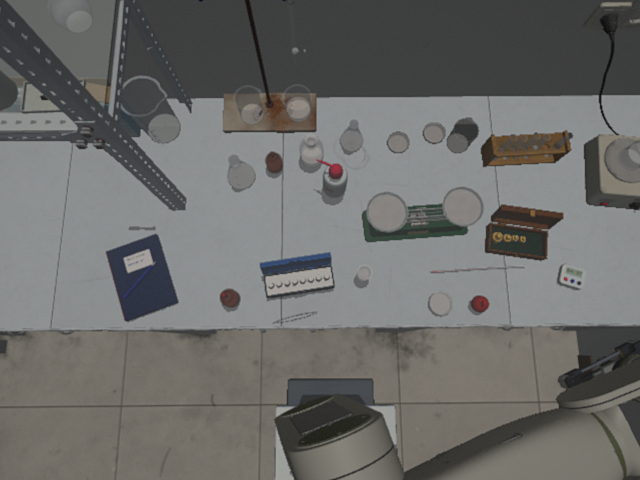

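View pics/scene.png

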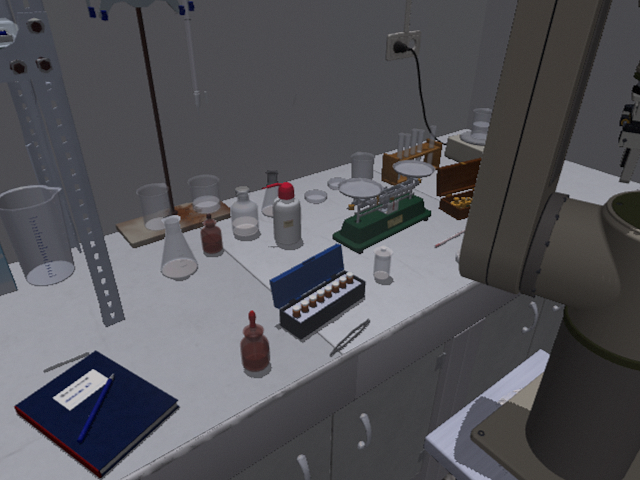

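The box is at about (299,277) in the top view, with its blue lid leaning back along (297,263). The dropper bottle is at (230,298), the jar at (362,275), the tweezers at (295,318) and the wash bottle at (335,180). I'll enlarge the box for plug pixels.

Run:
```python
import cv2,pickle,numpy as np
d=pickle.load(open("cams.pkl","rb"))
a=cv2.resize(d["top"]["image"][245:305,250:350],None,fx=8,fy=8,interpolation=cv2.INTER_CUBIC)[:, :800]
cv2.imwrite("pics/topc.png",a)
b=cv2.resize(d["scene"]["image"][240:340,260:380],None,fx=6,fy=6,interpolation=cv2.INTER_CUBIC)
cv2.imwrite("pics/scenec.png",b)
```

```text
(no output)
```

View pics/topc.png

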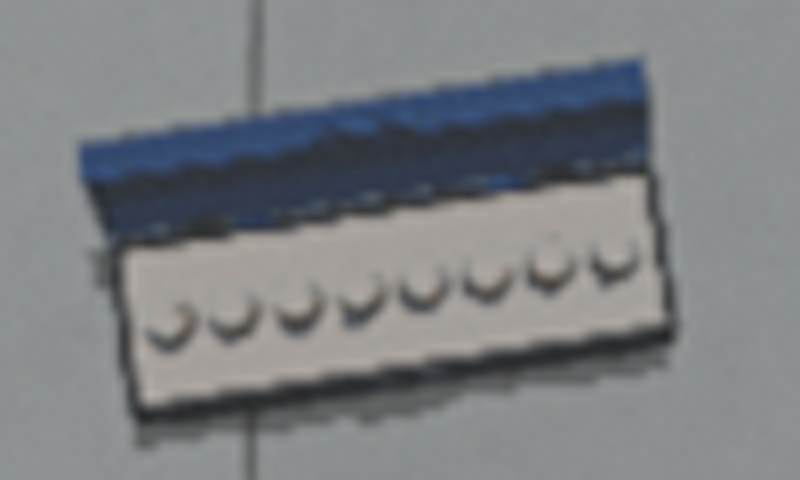

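View pics/scenec.png

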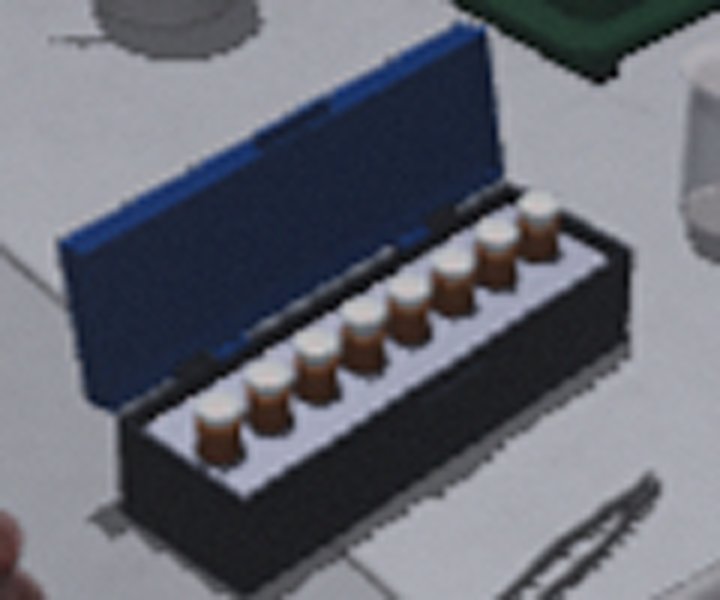

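```bash
cat > geo.py <<'E'
import numpy as np,pickle
d=pickle.load(open("cams.pkl","rb"))
def proj(n,P):
    c=d[n];p=np.c_[P,np.ones(len(P))]@c["extrinsics"].T
    return (p[:,:2]/p[:,2:3])@np.array(c["K"])[:2,:2].T+np.array(c["K"])[:2,2]
def ray(n,uv,z):
    c=d[n];R=c["extrinsics"][:3,:3];t=c["extrinsics"][:3,3];o=-R.T@t
    v=R.T@np.linalg.solve(c["K"],[*uv,1]);return o+v*(z-o[2])/v[2]
YS=np.array([77,55,33,11,-11,-33,-55,-77])/1000
def w(p,L):
    c,s=np.cos(p[2]),np.sin(p[2]);L=np.array(L,float);return np.c_[p[0]+c*L[:,0]-s*L[:,1],p[1]+s*L[:,0]+c*L[:,1],L[:,2]]
E
python3 - <<'E'
from geo import *
from scipy.optimize import least_squares
S=np.array([(220,403),(270,374),(319,345),(365,312),(412,287),(456,261),(498,234),(541,207)])/6+[260,240]-.4
T=np.c_[np.linspace(171,612,8),np.linspace(322,257,8)]/8+[250,245]-.45
ls=np.array([(62,243),(478,25)])/6+[260,240]-.4
lt=np.array([(80,145),(642,60)])/8+[250,245]-.45
def lid(p,th): 
    x=.03-.06*np.cos(th)+.0145*np.sin(th); z=.04+.06*np.sin(th)+.0145*np.cos(th)
    return w(p,[(x,.095,z),(x,-.095,z)])
pl=lambda p:w(p,[(0,y,.054) for y in YS])
f=lambda p:np.r_[(proj("scene",pl(p))-S).ravel(),(proj("top",pl(p))-T).ravel(),(proj("scene",lid(p,p[3]))-ls).ravel(),(proj("top",lid(p,p[3]))-lt).ravel()]
r=least_squares(f,[.5,.1,.1,1.6]);p=r.x;print(p,np.round(r.fun.reshape(-1,2),1).tolist())
print(np.round(pl(p)*1000,1));print(np.round(lid(p,p[3])*1000,1));np.save("box.npy",p)
for n,uv,z in [("top",(230,298),.06),("top",(362,275),.04),("top",(335,175),.15),("top",(278,322),0),("top",(317,314),0)]:print(ray(n,uv,z).round(3))
E
```

```text
[0.47855467 0.09475435 0.1315965  1.73758443] [[0.5, -0.2], [0.6, -0.4], [0.5, -0.5], [0.8, 0.2], [0.7, -0.3], [0.8, -0.5], [1.1, -0.4], [1.0, -0.2], [-1.4, -0.6], [-1.2, -0.6], [-1.0, -0.5], [-0.8, -0.5], [-0.6, -0.5], [-0.4, -0.4], [-0.3, -0.4], [-0.1, -0.4], [0.1, 0.1], [-1.0, -0.1], [-0.9, 0.1], [0.1, 0.9]]
[[468.5 171.1  54. ]
 [471.3 149.3  54. ]
 [474.2 127.5  54. ]
 [477.1 105.7  54. ]
 [480.   83.8  54. ]
 [482.9  62.   54. ]
 [485.8  40.2  54. ]
 [488.7  18.4  54. ]]
[[519.9 196.1  96.8]
 [544.8   7.7  96.8]]
[0.432 0.276 0.06 ]
[ 0.493 -0.081  0.04 ]
[ 0.744 -0.007  0.15 ]
[0.37  0.152 0.   ]
[0.391 0.044 0.   ]
```

```bash
python3 -m inch '[244,565,0,73.4,0,244,565,0,73.4,0,244,565,0,73.4,0,244,565,0,73.4,0,244,565,0,73.4,0,244,565,0,73.4,0,244,565,0,73.4,0,244,565,0,73.4,0,244,565,0,73.4,0,244,565,0,73.4,0]' 10
```

```text
t: 0.93
tool_pos: [0.4104, -0.1631, 0.2184]
orientation: [-2.101, -2.336, -0.0]
force: [0.5, 0.3, -0.4]
opening: 0.0312
gripper_force: 0.0
```

```bash
python3 -m inch '[78,181,-60,1.5,0,78,181,-60,1.5,0,78,181,-60,1.5,0,78,181,-60,1.5,0,78,181,-60,1.5,0,78,181,-100,1.5,0,78,181,-100,1.5,0,78,181,-100,1.5,0]'
python3 - <<'E'
from geo import *
from plant import robot,read_camera
import cv2
s=robot.read_state();print(s)
c=read_camera("wrist");cv2.imwrite("pics/w1.png",c["image"]);print(c["mount"],c["K"])
pickle.dump((s,c),open("w1.pkl","wb"))
E
```

```text
t: 1.6
tool_pos: [0.4857, 0.0163, 0.1163]
orientation: [-2.072, -2.355, 0.007]
force: [-0.2, -1.3, 0.3]
opening: 0.0005
gripper_force: 0.0
{'t': 1.6, 'q': array([-7.17523918e-02, -1.00554834e-01,  1.91178459e+00, -3.18349301e-04,
        1.33694948e+00, -1.99185491e-01]), 'dq': array([-0.032562  , -0.04584066, -0.05664182, -0.00134804,  0.01738817,
       -0.00092021]), 'joint_torque': array([  1.24654558, -39.41277623, -44.84924912,   0.19503464,
        -0.45282874,   0.06918266]), 'tool_pos': array([0.48569323, 0.01630531, 0.11628107]), 'orientation': array([-2.07205361, -2.35465685,  0.00663707]), 'force': array([-0.22658133, -1.28745783,  0.34096137]), 'wrist_torque': array([-0.079202  , -0.11510859, -0.01283327]), 'gripper_force': 0.0, 'opening': 0.0005061595630716358}
[[ 1.97623819e-04 -9.52995892e-01 -3.02983152e-01  8.40206201e-02]
 [ 9.99999977e-01  1.62828530e-04  1.40103148e-04 -4.79798174e-04]
 [-8.41834233e-05 -3.02983173e-01  9.52995902e-01 -1.66377789e-01]
 [ 0.00000000e+00  0.00000000e+00  0.00000000e+00  1.00000000e+00]] [[375.08197838   0.         316.11381229]
 [  0.         375.08197838 232.25713903]
 [  0.           0.           1.        ]]
```

View pics/w1.png

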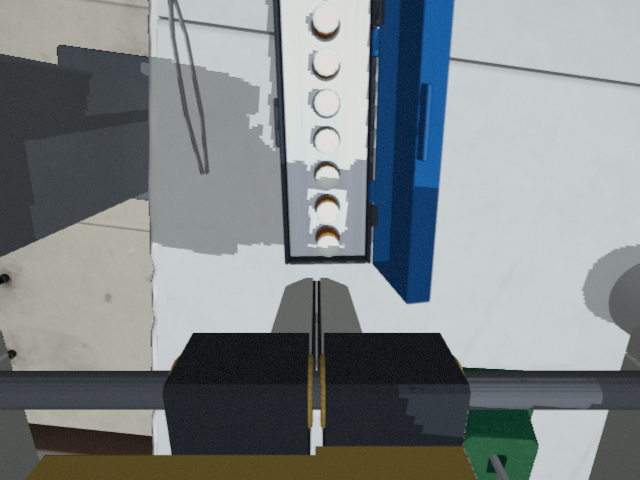

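The wrist view shows the row straight up the image: plugs 8 to 2 at (328,238), (327,207), (327,172), (326,140), (326,102), (326,64), (326,20). The lid stands to the right, and the fingertip is at (316,280).

Run:
```python
from geo import *
from scipy.spatial.transform import Rotation as R
from scipy.optimize import least_squares
s,c=pickle.load(open("w1.pkl","rb"))
T=np.eye(4);T[:3,:3]=R.from_rotvec(s["orientation"]).as_matrix();T[:3,3]=s["tool_pos"]
E=np.linalg.inv(T@c["mount"])
d["wrist"]={"K":c["K"],"extrinsics":E}
uv=np.array([(327.5,236),(327,205),(327,170),(326.5,138),(326,101),(326,62),(326,18)],float)
for u in uv: print((ray("wrist",u,.054)*1000).round(1))
f=lambda p:(proj("wrist",w(p,[(0,y,.0535) for y in YS[:0:-1]]))-uv).ravel()
r=least_squares(f,np.load("box.npy")[:3]);print(r.x,r.fun.round(1))
print((w(r.x,[(0,y,.05) for y in YS])*1000).round(1))
# box near-end rim corners z=.04
print([(ray("wrist",u,.04)*1000).round(1) for u in [(287,263),(369,263)]], (w(r.x,[(-.03,-.095,.04),(.03,-.095,.04)])*1000).round(1))
print(proj("wrist",T[None,:3,3]), np.degrees(2*np.arctan2(s["orientation"][1],s["orientation"][0])))
```

```text
[491.   25.9  54. ]
[487.9  46.1  54. ]
[484.9  67.7  54. ]
[482.   86.4  54. ]
[478.9 106.9  54. ]
[476.2 127.3  54. ]
[473.2 148.9  54. ]
[0.48053612 0.09725316 0.14428912] [-0.1  7.   0.2  5.  -0.1  5.   0.1 -0.   0.3 -2.3 -0.  -5.1 -0.4 -5.6]
[[469.5 173.5  50. ]
 [472.6 151.7  50. ]
 [475.8 129.9  50. ]
 [479.  108.1  50. ]
 [482.1  86.4  50. ]
 [485.3  64.6  50. ]
 [488.4  42.8  50. ]
 [491.6  21.1  50. ]]
[array([466.6,  -1.9,  40. ]), array([523.3,   5.6,  40. ])] [[464.5  -1.1  40. ]
 [523.9   7.6  40. ]]
[[317.02940503 292.71753355]] -262.6943362039835
```

Run:
```python
import cv2
a=cv2.imread("pics/w1.png")[0:270,270:385]
a=cv2.resize(a,None,fx=5,fy=5,interpolation=cv2.INTER_CUBIC)
import numpy as np
cv2.imwrite("pics/w1c.png",np.hstack([a[:600,:400][:, :],a[750:1350,:400]]))
```

```text
(no output)
```

View pics/w1c.png

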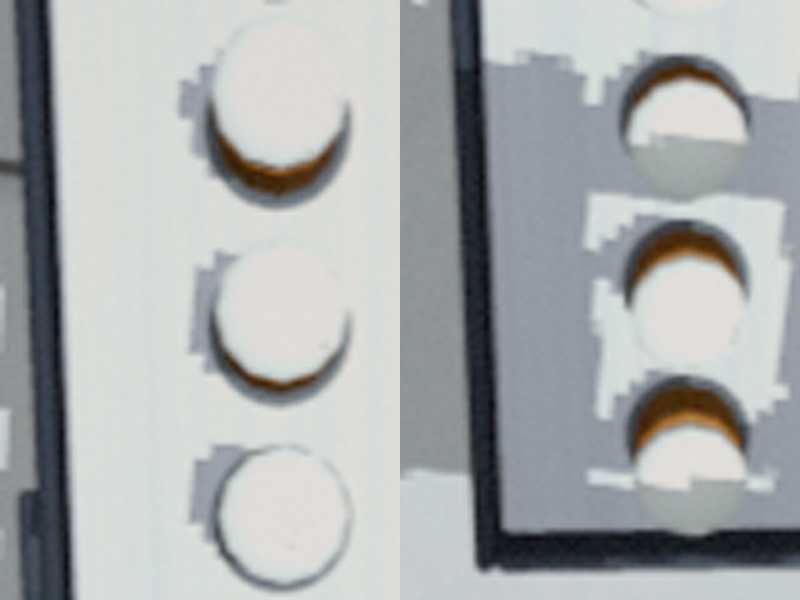

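```bash
python3 - <<'E'
from geo import *
from scipy.spatial.transform import Rotation as R
from scipy.optimize import least_squares
s,c=pickle.load(open("w1.pkl","rb"))
T=np.eye(4);T[:3,:3]=R.from_rotvec(s["orientation"]).as_matrix();T[:3,3]=s["tool_pos"]
d["wrist"]={"K":c["K"],"extrinsics":np.linalg.inv(T@c["mount"])}
uv=np.array([(328.2,245.6),(327.8,212.4),(327.4,178),(326.6,103.4),(326.2,63),(325.8,18.6)])-.4
I=[7,6,5,3,2,1]
f=lambda p:(proj("wrist",w(p,[(0,y,.054) for y in YS[I]]))-uv).ravel()
r=least_squares(f,np.load("box.npy")[:3]);print(r.x,r.fun.round(1))
np.save("boxw.npy",r.x)
print((w(r.x,[(0,y,.05) for y in YS])*1000).round(1))
print(robot.read_state()["tool_pos"] if 0 else "", np.degrees(2*np.arctan2(s["orientation"][1],s["orientation"][0]))%360)
E
python3 -c "
from plant import robot
s=robot.read_state();print(s['t'],s['tool_pos'],s['orientation'])"
```

```text
[0.48082658 0.09504341 0.14720876] [-0.   1.3  0.   1.6  0.1  1.2  0.  -0.2 -0.  -1.5 -0.1 -1.4]
[[469.5 171.2  50. ]
 [472.8 149.4  50. ]
 [476.  127.7  50. ]
 [479.2 105.9  50. ]
 [482.4  84.2  50. ]
 [485.7  62.4  50. ]
 [488.9  40.6  50. ]
 [492.1  18.9  50. ]]
 97.30566379601652
1.65 [0.48734708 0.01554059 0.11848742] [-2.07579706 -2.35568564  0.00276477]
```

```bash
python3 -m inch '[2,2,-30,0.7,0,2,2,-50,0.7,0,2,2,-50,0.7,0,2,2,-50,0.7,0,2,2,-50,0.7,0,2,2,-50,0.7,0]'; python3 -c "
from plant import robot
s=robot.read_state();print(s['t'],s['tool_pos'],s['orientation'],s['force'])"
```

```text
t: 2.15
tool_pos: [0.4921, 0.0172, 0.0713]
orientation: [2.062, 2.366, 0.004]
force: [-0.1, 0.1, -0.6]
opening: 0.0005
gripper_force: 0.0
2.15 [0.49206648 0.01718853 0.0712667 ] [2.06175778 2.3663409  0.00354097] [-0.1357911   0.08683751 -0.58202012]
```

```bash
python3 -m inch '[-1.5,1.5,-10,0,0,-1.5,1.5,-14,0,0,-1.5,1.5,-16,0,0,-1.5,1.5,-17,0,0,-1.5,1.5,-18,0,0,-1.5,1.5,-19,0,0,-1.5,1.5,-20,0,0,-1.5,1.5,-20,0,0]'
```

```text
t: 2.82
tool_pos: [0.4891, 0.0194, 0.0498]
orientation: [2.062, 2.37, 0.0]
force: [-5.2, -0.0, 13.4]
opening: 0.0003
gripper_force: 7.0
```

```bash
python3 -m inch '[0,0,12,0,0,0,11,12,0,0,0,21,12,0,0,0,21,8,0,0,0,21,5,0,0,0,21,3,0,0,0,21,2,0,0,0,21,1,0,0,0,21,0,0,0,0,21,0,0,0]'
```

```text
t: 3.65
tool_pos: [0.4888, 0.0408, 0.0498]
orientation: [-2.062, -2.369, -0.001]
force: [-7.9, 4.4, 16.8]
opening: 0.0003
gripper_force: 8.5
```

```bash
python3 -m inch '[0,0,6,0,0,0,0,12,0,0,0,0,12,0,0]'; python3 -m inch '[-2,11,0,0,0,-3,21.5,-2,0,0,-3,21.5,-7,0,0,-3,21.5,-9,0,0,-3,21.5,-10,0,0,-3,21.5,-11,0,0,-3,21.5,-11.5,0,0,-3,21.5,-11.5,0,0]';  python3 -m inch '[0,0,0,0,0]'
```

```text
t: 3.9
tool_pos: [0.4894, 0.04, 0.0616]
orientation: [2.062, 2.369, 0.001]
force: [0.8, 0.2, 0.3]
opening: 0.0003
gripper_force: 0.0
t: 4.57
tool_pos: [0.4857, 0.0626, 0.0499]
orientation: [-2.061, -2.369, -0.001]
force: [-6.7, 5.2, 12.9]
opening: 0.0
gripper_force: 6.4
t: 4.65
tool_pos: [0.4857, 0.0626, 0.0499]
orientation: [-2.062, -2.369, -0.001]
force: [-5.9, 5.2, 12.9]
opening: 0.0005
gripper_force: 6.4
```

```bash
python3 -m inch '[0,0,7,0,0,-0.5,10,12,0,0,-1.5,20,11,0,0,-1.5,20,6,0,0,-1.5,20,3,0,0,-1.5,20,2,0,0,-1.5,20,1,0,0,-1.5,20,0.5,0,0,-1.5,20,0.3,0,0,-1.5,20,0.3,0,0]'
```

```text
t: 5.48
tool_pos: [0.4844, 0.0822, 0.05]
orientation: [-2.062, -2.369, -0.001]
force: [-3.2, 4.7, 10.5]
opening: 0.0007
gripper_force: 4.9
```

```bash
python3 -m inch '[0,0,7,0,0,-1,10,12,0,0,-2,20.5,11,0,0,-2,20.5,6,0,0,-2,20.5,3,0,0,-2,20.5,2,0,0,-2,20.5,1,0,0,-2,20.5,0.5,0,0,-2,20.5,0,0,0,-2,20.5,0,0,0]'
```

```text
t: 6.32
tool_pos: [0.4824, 0.1026, 0.05]
orientation: [-2.062, -2.369, -0.001]
force: [-3.1, 3.4, 9.2]
opening: 0.0006
gripper_force: 4.6
```

```bash
python3 -m inch '[0,0,7,0,0,-1.5,10,12,0,0,-3,21,11,0,0,-3,21,6,0,0,-3,21,3,0,0,-3,21,2,0,0,-3,21,1,0,0,-3,21,0.5,0,0,-3,21,0,0,0,-3,21,0,0,0]'
```

```text
t: 7.15
tool_pos: [0.4793, 0.1237, 0.05]
orientation: [-2.062, -2.369, -0.0]
force: [-3.4, 3.5, 9.5]
opening: 0.0009
gripper_force: 4.7
```

```bash
python3 -m inch '[0,0,7,0,0,-3,12,12,0,0,-6,24,11,0,0,-6,24,6,0,0,-6,24,3,0,0,-6,24,2,0,0,-6,24,1,0,0,-6,24,0.5,0,0,-6,24,0,0,0,-6,24,0,0,0]'
```

```text
t: 7.98
tool_pos: [0.4732, 0.1471, 0.05]
orientation: [-2.063, -2.369, 0.001]
force: [-4.5, 1.5, 9.8]
opening: 0.0005
gripper_force: 4.9
```

```bash
python3 -m inch '[0,0,7,0,0,-2,12,12,0,0,-3,22,11,0,0,-3,22,6,0,0,-3,22,3,0,0,-3,22,2,0,0,-3,22,1,0,0,-3,22,0.5,0,0,-3,22,0,0,0,-3,22,0,0,0]'
```

```text
t: 8.82
tool_pos: [0.4703, 0.1697, 0.05]
orientation: [-2.062, -2.369, -0.001]
force: [-3.5, 3.8, 8.9]
opening: 0.0006
gripper_force: 4.5
```

```bash
python3 -m inch '[0,0,10,0,0,0,0,50,0,0,30,-60,90,0,0,60,-60,90,0,0,60,-60,90,0,0,60,-60,90,0,0,60,-60,90,0,0,60,-60,90,0,0]'
python3 - <<'E'
from plant import robot,read_camera
import cv2,pickle,numpy as np
s=robot.read_state();print(s["tool_pos"])
c=read_camera("wrist");a=c["image"]
t=read_camera("top");sc=read_camera("scene")
b=cv2.resize(sc["image"][240:340,260:380],None,fx=5,fy=5,interpolation=cv2.INTER_CUBIC)
tt=cv2.resize(t["image"][250:310,250:350],(600,360))
cv2.imwrite("pics/sc2.png",b);cv2.imwrite("pics/w2.png",a);cv2.imwrite("pics/t2.png",tt)
E
```

```text
t: 9.48
tool_pos: [0.5289, 0.1094, 0.1383]
orientation: [-2.062, -2.368, 0.003]
force: [-0.3, -0.3, -0.2]
opening: 0.0005
gripper_force: 0.0
[0.52889741 0.10940278 0.13830552]
```

View pics/w2.png

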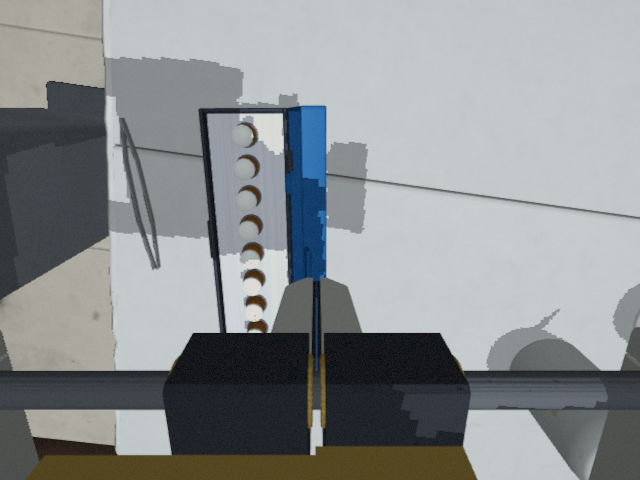

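Plugs 1–8 all read a stop at z≈50 mm, and the wrist view shows them even, with the lid still up along x≈307 px. Next I go behind the lid.

```bash
python3 -m inch '[33,-3,0,0,0,33,-3,0,0,0,33,-3,-20,0,0,33,-3,-40,0,0,33,-3,-55,0,0,33,-3,-55,0,0,33,-3,-55,0,0]'
```

```text
t: 10.22
tool_pos: [0.5619, 0.1067, 0.0835]
orientation: [-2.061, -2.369, 0.003]
force: [0.2, 0.1, 0.4]
opening: 0.0005
gripper_force: 0.0
```

```bash
python3 -m inch '[-5,-0.7,0,0,0,-10,-1.4,0,0,0,-15,-2.1,0,0,0,-20,-2.8,0,0,0,-25,-3.5,0,0,0,-30,-4.2,0,0,0]'
```

```text
t: 10.72
tool_pos: [0.5331, 0.1021, 0.0851]
orientation: [2.062, 2.369, 0.001]
force: [1.0, 0.2, 1.4]
opening: -0.0001
gripper_force: 0.5
```

```bash
python3 -m inch '[-5,-0.7,0,0,0,-10,-1.4,0,0,0,-15,-2.1,0,0,0,-20,-2.8,0,0,0,-25,-3.5,0,0,0,-30,-4.2,0,0,0,-35,-4.9,0,0,0,-40,-5.6,0,0,0,-40,-5.6,0,0,0]'
```

```text
t: 11.47
tool_pos: [0.4923, 0.0965, 0.0842]
orientation: [-2.062, -2.369, 0.001]
force: [0.3, 0.0, -0.1]
opening: 0.0005
gripper_force: 0.0
```

```bash
python3 -m inch '[-6,-0.8,0,0,0,-12,-1.7,-2,0,0,-17,-2.4,-5,0,0,-20,-2.8,-9,0,0,-20,-2.8,-13,0,0,-20,-2.8,-17,0,0,-20,-2.8,-20,0,0,-20,-2.8,-23,0,0,-20,-2.8,-25,0,0,-20,-2.8,-25,0,0]'
```

```text
t: 12.3
tool_pos: [0.473, 0.0937, 0.0588]
orientation: [-2.062, -2.369, 0.001]
force: [-0.9, -0.6, -0.3]
opening: 0.0005
gripper_force: 0.0
```

```bash
python3 -m inch '[0,0,-1,0,0,0,0,-2,0,0,0,0,-3,0,0,0,0,-4,0,0,0,0,-4.7,0,0,0,0,-5,0,0,0,0,-5,0,0,0,0,-5,0,0]'
```

```text
t: 12.97
tool_pos: [0.4733, 0.0938, 0.0547]
orientation: [2.062, 2.37, 0.0]
force: [-3.3, 0.2, 5.5]
opening: 0.0003
gripper_force: 2.4
```

```bash
python3 -m inch '[0,0,-0.6,0,0,0,0,-0.6,0,0,0,0,-0.6,0,0,0,0,-0.6,0,0]';python3 -m inch '[0,0,10,0,0,0,0,50,0,0,-40,0,90,0,0,-60,-60,110,0,0,-60,-100,110,0,0,-60,-140,110,0,0,-60,-180,110,0,0,-60,-180,110,0,0,-60,-180,110,0,0]'
python3 - <<'E'
from plant import read_camera
import cv2
sc=read_camera("scene");t=read_camera("top")
import numpy as np
a=cv2.resize(sc["image"][230:370,230:400],(510,420));b=cv2.resize(t["image"][240:330,215:375],(510,287))[:180]
cv2.imwrite("pics/end.png",np.vstack([a,b]))
E
```

```text
t: 13.3
tool_pos: [0.4734, 0.0938, 0.0546]
orientation: [2.062, 2.37, -0.0]
force: [-4.9, -0.9, 9.9]
opening: 0.0007
gripper_force: 5.3
t: 14.05
tool_pos: [0.4134, -0.0904, 0.1648]
orientation: [2.066, 2.363, -0.001]
force: [0.1, 0.4, 1.0]
opening: 0.0007
gripper_force: 0.0
```

View pics/end.png

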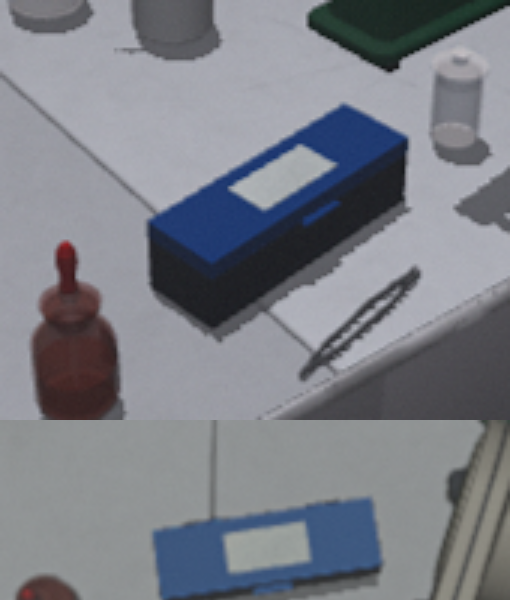

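The picture shows the lid shut flat on the box (scene crop, around (280,190)), with the dropper, jar and tweezers where they were. Handing in.

```bash
python3 -c "
from plant import job
print(job.close_job())"
```

```text
the job is handed in; nothing more can be done
None
```

I pressed all eight plugs down to a firm stop at about 50 mm, shut the lid flat and handed the job in at about 14 s; no pass/fail verdict came back.

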